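# Wedge the spring clip off the rod

## Robot

A 7-joint arm with a two-finger parallel gripper is mounted at the origin on a cart in front of the work surface, level with it; the furniture and walls round the work are solid. World frame = base frame: x ahead of the robot, y to its left, z up, the work surface at z = 0. Lengths are in m, angles in rad, forces in N, time in s.
With the tool pointing down it reaches from about 0.4 to 0.85 m from the base axis. Payload 10.4 kg.
Tool frame: the origin (TCP) lies midway between the tips of the shut fingers; the grasp point (between the pads) lies 19 mm behind it; z points along the fingers, y is the line along which they close (so a half turn about z gives the same grasp; the last joint's range is limited). The gripper opens to 87 mm and grips with 3 to 60 N. Pads are 19 mm wide; open, the fingers measure 117 mm over their backs; the gripper's body (75 mm by 190 mm) begins 51 mm behind the grasp point.
Start: joints at [1.095, 0.332, -0.065, 1.46, 0.022, 1.35, -0.088], TCP at [0.273, -0.562, 0.223] pointing down, gripper open.
Joint ranges: [-2.6, 2.6], [-0.5, 2.12], [-1.47, 1.34], [0.16, 2.42], [-1.27, 4.41], [0.06, 2.06], [-2.6, 2.6]. Speed limits (rad/s): [2.22, 2.22, 2.79, 2.79, 3.14, 3.14, 3.14].

## Interface

Orientations are given as a unit quaternion [x, y, z, w].
In Python, from bench import r gives the robot as it stands.
- The arm moves only by the tool arm_command, never from a script. Its arguments are lists of equal length, an entry for each row: "xyz": the shift along the world's x, y, z in m, a list of three; "rot": the turn, a rotation vector about the world's x, y, z in rad, a list of three. In form: {"xyz": [[tx, ty, tz], ...], "rot": [[ax, ay, az], ...]}. A call has 1 to 20 rows; each row is the pose to reach, as a shift and turn from the pose commanded when the call began; what a row does not reach only later rows make up. A row lasts 1/12 s, in which the tool goes at most 41.7 mm and 7.16 degrees, less where a joint would pass 70% of its speed; a pose out of reach is approached as far as the arm can. A call with a gripper value outside its range is refused whole. "grip" is the opening, from 0 (shut) to 1 (fully open), set as the call begins (left out, the last holds). The fingers move at their own pace and stop on an object; "squeeze" is the grip in N (left out, the last holds). Time passes only in rows, so rows that repeat a pose let the fingers close. It gives the time, the measured TCP pose, the force, the opening and the grip force at its end, in the units of the state.
- r.read_state(): the state, without advancing time (a new reading comes with each control period).
- r.camera(name): name is "scene" or "top"; returns the picture (420x560x3 uint8, red, green, blue); there is no depth.
- r.camera_model(name): a dict with "fx", "fy", "cx", "cy" (pixels), "T" (4x4, takes a point from camera to world coordinates). Camera axes: x right, y up, looking along -z (the intrinsics and any distortion apply to the point x, -y, -z); pixel columns grow to the right and rows downward; lengths in m; the calibration is good to about 2 mm. A picture is of the moment at which its call begins. camera_model takes no time and is no camera call.
- r.close_job(): hands the job in; it is judged then, once.
Trained networks look in the newest picture that a camera, given by its name, has taken for a name from the list of things; names that differ only in an ending like _2 or _b are one class to them, and where a whole thing is asked for, a point or a joint stands for the part that bears it (a point fixed in the world has none). Each returns a list of dicts, best first, with "conf" (0 to 1); they miss things now and then, are a little off and sometimes report something else, mostly with a low value. They report only what shows in the picture. A call takes as long as a camera call.
- r.look_for(label, camera): "at" ([x, y, z] in m, in the coordinates of the camera as it stood for that picture, good to about 4 mm: the middle of the surface that is visible of it).
- r.spot_point(label, camera): "at" ([x, y, z] in m, in the coordinates of the camera as it stood for that picture, good to about 4 mm: a listed point, or the origin of a listed thing).
The state is a dict: "time": time; "joint_positions": joint angles; "joint_vel": joint speeds; "joint_torque": joint torques, N m; "ee_pos": TCP position; "eef_rot": TCP orientation; "ft_force": force on the tool from outside, world axes, zero at the start; "torque": the same for the moment, N m; "width": finger opening in m; "grip_force": force on a finger pad.
Only numpy, scipy, OpenCV 4.12 (cv2) and the standard library are available. Lean on these libraries where they do the work, as an engineer would, in place of code of your own. Each camera call takes 0.05 s, during which the arm holds its last target. There are 200 camera calls.

## Task

Take the spring clip off the stand's rod with the steel wedge: hold its handle and slide its nose along the top of the rod, away from you, under the clip's bridge until the clip spreads, comes up off the rod and sits in the notch behind the ramp. Lift it away on the wedge, set the wedge down on the open bench a hand's width clear of the stand and let go. Do not touch the clip with the gripper.

Things in the scene. Friction and masses are not known exactly. Their poses are not given: they have to be found in the camera images.
- wedge: Loose steel wedge lying flat (a look-alike has a round rod). Origin under the handle's middle, +x to the nose, z up. Wooden handle x -35..35, 24 wide, 34 mm high: grasp across its width. Blade 9 wide, flat underside level with the handle's: notch floor 24 mm above it at x 35..56 (the clip shall sit there), crest 26 high at x 60, straight ramp down to the 3 mm thick nose at x 116.
- clip: Spring clip of bare, oiled flat steel astride the rod, 14 mm long. Origin on the rod's axis, x along it, z up. Bridge 44 mm wide (y), underside 17, top 20 mm above the origin: a gap 9 high, 20 wide over the rod. Two sprung legs reach 9 mm below the origin, their beads snapped under the rod; raised 13 mm it comes free. Pushing the wedge under takes 3 to 15 N. 45 g.
- stand: Fixed dark grey stand. Origin on the bench below the clip's place; x along the rod, away from the robot, z up. Base x -50..40, 64 wide, 10 mm high. Level rod 16 mm thick, top 56 mm up, near round end at x -44. At x 8..18 two uprights 92 mm high, 32 apart, stop the clip when it is pushed; the blade passes between. (Mind the bench's own tall post at its near right corner.)

How it is judged:
On the way, in this order (a step that is already met when the one before it is completed fails the run):
1. the wedge's nose is under the clip's bridge while the clip is still on the rod (x of wedge in the frame of stand between -0.119 and -0.03 m and y of wedge in the frame of stand between -0.03 and 0.03 m and z of wedge in the frame of stand between 0.046 and 0.078 m and angle between the x axis of wedge and the x axis of stand, either way round below 0.3 rad and z of clip in the frame of stand between 0.04 and 0.058 m and horizontal distance between clip and stand below 0.015 m), for 0.1 s.
2. the clip is up off the rod, borne by the wedge (z of clip in the frame of stand above 0.06 m and contact force between clip and wedge above 0.05 N and x of wedge in the frame of clip between -0.116 and -0.03 m), for 0.1 s.
At the end, for the whole second after the job is handed in: The clip is off the rod and down at bench level (origin below 35 mm), at least 90 mm from its place on the stand; the wedge lies on the bench (underside of its handle within 20 mm of it, middle of the handle at least 70 mm from the clip's place); both at rest (horizontal distance between clip and stand above 0.09 m and height (world z) of clip below 0.035 m and height (world z) of wedge below 0.02 m and horizontal distance between wedge and stand above 0.07 m and linear speed of each of clip, wedge below 0.02 m/s); the robot touches nothing.
It fails at once if the gripper touched the clip (contact force between any of the fingers, the arm and clip above 1 N).
It also fails if it takes over 58 s, if anything falls off the work surface, if the arm or the gripper's body presses on something with over 40 N, if the wrist force passes 120 N, or if a joint passes its speed limit or range.

## Working session

There is one attempt and no reset: what is moved stays moved. The work goes in short steps, Python scripts to look and compute and a tool call to move; the robot and the scene stay as the last step left them, time stands still between calls to the robot, and variables do not carry over. Pictures are saved under pics/ and viewed, at most 11 in all, crops included, and the job is handed in when it is done.

Besides the shell and the picture viewer there is one more tool, called as a command line: name --argument value ..., lists and objects as JSON in quotes. arm_command: Moves the arm, as the interface text tells. Its arguments: {"type":"object","properties":{"xyz":{"type":"array"},"rot":{"type":"array"},"grip":{"type":"number"},"squeeze":{"type":"number"}},"required":["xyz","rot"]}

```bash
mkdir -p pics
cat > h.py <<'E'
import numpy as np, cv2
from bench import r
def shot(cam,name):
    im=r.camera(cam); cv2.imwrite(f'pics/{name}.png',im[:,:,::-1]); return im
def w(cam,p):
    T=np.array(r.camera_model(cam)['T']); return (T@np.r_[p,1])[:3]
def proj(cam,P):
    m=r.camera_model(cam); p=(np.linalg.inv(np.array(m['T']))@np.r_[P,1])[:3]
    return m['cx']+m['fx']*p[0]/-p[2], m['cy']+m['fy']*-p[1]/-p[2]
def onz(cam,u,v,z):
    m=r.camera_model(cam); T=np.array(m['T'])
    d=T[:3,:3]@np.array([(u-m['cx'])/m['fx'],-(v-m['cy'])/m['fy'],-1]); o=T[:3,3]
    return o+d*(z-o[2])/d[2]
E
python3 - <<'E'
from h import *
np.set_printoptions(precision=4,suppress=True)
print({k:v for k,v in r.camera_model('top').items()})
print({k:v for k,v in r.camera_model('scene').items()})
for c in ('top','scene'):
    shot(c,c+'0')
    for l in ('wedge','clip','stand'):
        for f in (r.look_for,r.spot_point):
            for d in f(l,c)[:3]: print(c,l,f.__name__,round(d['conf'],2),w(c,d['at']),{k:v for k,v in d.items() if k not in('at','conf')})
s=r.read_state();print(s['time'],s['ee_pos'],s['eef_rot'])
E
```

```text
{'fx': 509.10486366641976, 'fy': 509.10486366641976, 'cx': 282.9306754728183, 'cy': 206.64489764086153, 'T': array([[-0.1314,  0.9677, -0.2153,  0.3244],
       [-0.9913, -0.1286,  0.027 , -0.0033],
       [-0.0016,  0.217 ,  0.9762,  0.9224],
       [ 0.    ,  0.    ,  0.    ,  1.    ]])}
{'fx': 489.45090004205264, 'fy': 489.45090004205264, 'cx': 273.3088251759425, 'cy': 218.17109846439462, 'T': array([[-0.7824,  0.3347, -0.5251,  0.0286],
       [-0.6227, -0.4247,  0.6572,  0.6424],
       [-0.0031,  0.8412,  0.5407,  0.5948],
       [ 0.    ,  0.    ,  0.    ,  1.    ]])}
top wedge call 0.59 [ 0.4941 -0.0797  0.0318] {}
top wedge call 0.77 [ 0.4862 -0.0784 -0.0033] {}
top clip call 0.6 [0.563  0.1718 0.0681] {}
top clip call 0.62 [0.5623 0.176  0.0459] {}
top stand call 0.6 [0.5508 0.171  0.0132] {}
top stand call 0.81 [0.5668 0.1789 0.0027] {}
scene wedge call 0.96 [ 0.4917 -0.0664  0.0218] {}
scene wedge call 0.9 [ 0.4823 -0.0713 -0.0007] {}
scene clip call 0.57 [0.5562 0.1899 0.0663] {}
scene clip call 0.68 [0.5608 0.1814 0.0471] {}
scene stand call 0.95 [0.5494 0.1856 0.0103] {}
scene stand call 0.74 [ 0.5579  0.1764 -0.0044] {}
0.7 [ 0.2734 -0.562   0.2226] [0.9745 0.2245 0.     0.    ]
```

View pics/top0.png

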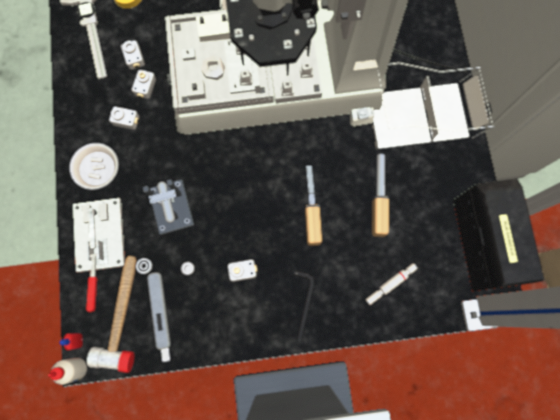

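View pics/scene0.png

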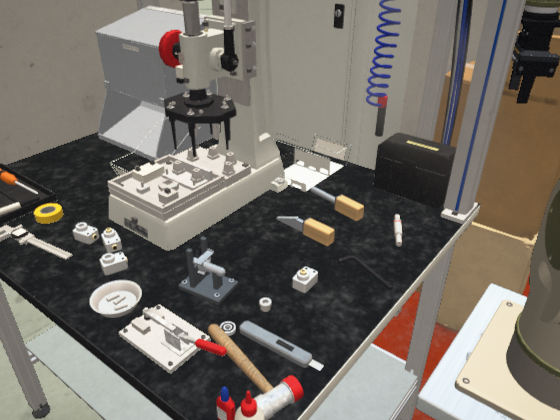

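The top view shows the wedge with its handle at (314,225) and nose at (309,168). The look-alike is at (381,215), the stand at (170,207) and the post foot at (478,315). In the scene view the tapered blade at (290,222) confirms which one is the wedge. I'll zoom in to get exact poses.

Run:
```python
from h import *
np.set_printoptions(precision=4,suppress=True)
a=cv2.imread('pics/top0.png'); b=cv2.imread('pics/scene0.png')
A=cv2.resize(a[160:250,140:200],None,fx=6,fy=6,interpolation=cv2.INTER_CUBIC)
B=cv2.resize(a[160:250,285:345],None,fx=6,fy=6,interpolation=cv2.INTER_CUBIC)
cv2.imwrite('pics/c1.png',np.hstack([A,B]))
C=cv2.resize(b[225:310,170:245],None,fx=5.3,fy=5.3,interpolation=cv2.INTER_CUBIC)
D=cv2.resize(b[205:290,270:345],None,fx=5.3,fy=5.3,interpolation=cv2.INTER_CUBIC)
cv2.imwrite('pics/c2.png',np.hstack([C,D]))
print(onz('top',478,315,0),onz('scene',460,212,0))
```

```text
[ 0.2875 -0.3454  0.    ] [ 0.2871 -0.3652  0.    ]
```

View pics/c1.png

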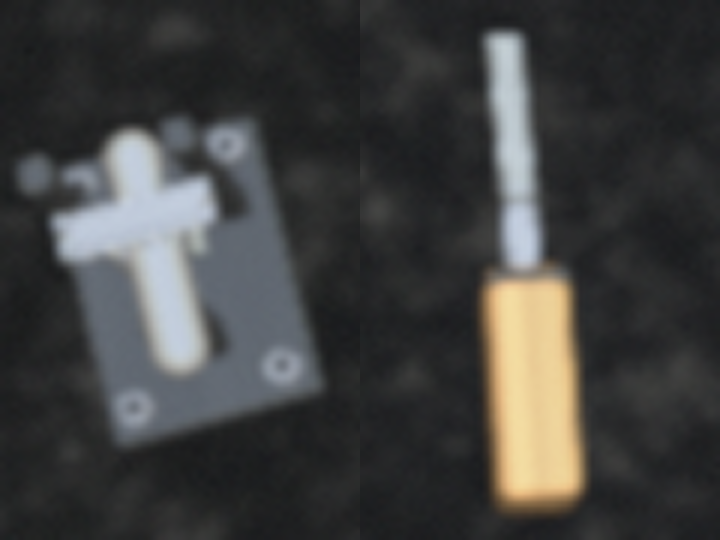

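View pics/c2.png

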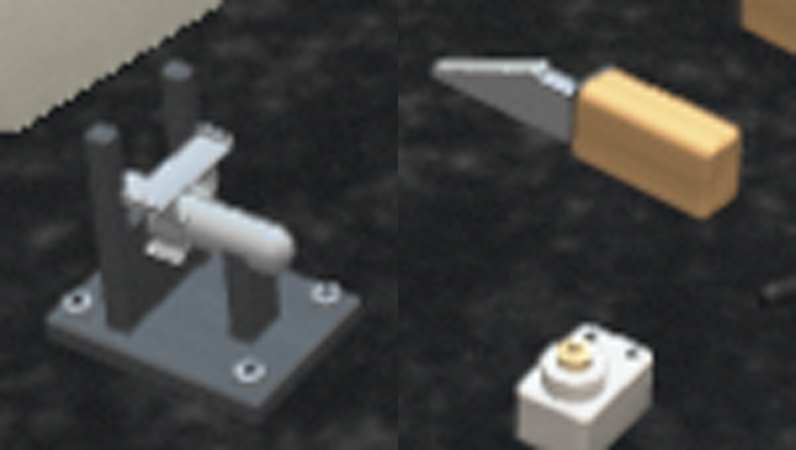

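```bash
cat > fit.py <<'E'
from h import *
from scipy.optimize import least_squares
np.set_printoptions(precision=4,suppress=True)
def cv(x,y,s,ou,ov): return ((x+.5)/s-.5+ou,(y+.5)/s-.5+ov)
st=[('top',cv(118,445,6,140,160),(-.05,.032,.01)),('top',cv(325,388,6,140,160),(-.05,-.032,.01)),('top',cv(255,118,6,140,160),(.04,-.032,.01)),
('top',cv(106.5,152.5,6,140,160),(.013,0,.092)),
('scene',cv(262,400,5.3,170,225),(-.05,.032,.01)),('scene',cv(48,318,5.3,170,225),(.04,.032,.01)),('scene',cv(358,297,5.3,170,225),(-.05,-.032,.01)),
('scene',cv(139,101,5.3,170,225),(.013,0,.092))]
g=lambda x,y:cv(x-360,y,6,285,160); k=lambda x,y:cv(x-398,y,5.3,270,205)
we=[('top',g(486,280),(.035,.012,.034)),('top',g(571,275),(.035,-.012,.034)),('top',g(583,492),(-.035,-.012,.034)),('top',g(497,500),(-.035,.012,.034)),('top',g(504,33),(.116,0,.003)),('top',g(519,200),(.06,0,.026)),
('scene',k(577,93),(.035,.012,.034)),('scene',k(612,68),(.035,-.012,.034)),('scene',k(741,130),(-.035,-.012,.034)),('scene',k(707,158),(-.035,.012,.034)),('scene',k(436,64),(.116,0,.003)),('scene',k(547,62),(.06,0,.026)),('scene',k(704,218),(-.035,.012,0)),('scene',k(576,152),(.035,.012,0))]
def P(q,p): c,s=np.cos(q[2]),np.sin(q[2]); return (q[0]+c*p[0]-s*p[1],q[1]+s*p[0]+c*p[1],p[2])
def fit(pts,q0):
    f=lambda q:np.concatenate([np.subtract(proj(c,P(q,p)),uv) for c,uv,p in pts])
    s=least_squares(f,q0,loss='soft_l1'); return s.x,f(s.x).reshape(-1,2)
if __name__=='__main__':
  for n,pts,q0 in(('stand',st,(.56,.178,.2)),('wedge',we,(.485,-.075,0))):
    for c in('top','scene',''):
        q,e=fit([p for p in pts if c in p[0]],q0); print(n,c,q,np.abs(e).max())
        if not c: print(e)
E
python3 fit.py
```

```text
stand top [0.5592 0.1764 0.1472] 0.6764150077664226
stand scene [0.5599 0.1772 0.1769] 1.042588368366637
stand  [0.5593 0.1767 0.1559] 1.4074583639212221
[[ 0.0718  0.1869]
 [-0.2438 -0.1649]
 [-0.539  -0.8125]
 [ 0.151   0.2511]
 [-0.4271  0.862 ]
 [-0.5978 -0.1764]
 [ 1.4075 -0.3362]
 [ 0.8339 -0.4352]]
wedge top [ 0.4824 -0.0775 -0.0826] 1.4057031360655117
wedge scene [ 0.4832 -0.0776 -0.1021] 1.7560659168559312
wedge  [ 0.4828 -0.0775 -0.0878] 1.7943061223993766
[[ 0.0409 -1.6309]
 [-0.7316 -1.378 ]
 [-0.3692  1.2059]
 [ 0.3435  0.4711]
 [ 0.4054  0.9879]
 [ 0.2187 -1.029 ]
 [-1.0197 -1.2313]
 [-0.2674 -0.9893]
 [ 1.6608 -0.082 ]
 [ 0.8056 -0.5192]
 [ 1.2785  0.2026]
 [-0.6449  1.1781]
 [ 0.4095  1.7943]
 [-1.2927  0.9692]]
```

Both cameras agree: stand (0.559, 0.177, yaw 0.156) and wedge (0.483, -0.078, yaw -0.088). The post at (0.287, -0.355) is between the arm and the work, so I'll retract inward first and then swing inside it.

arm_command --xyz '[[-0.02,0.03,0.01],[-0.04,0.06,0.02],[-0.06,0.09,0.03],[-0.08,0.12,0.04],[-0.1,0.15,0.05],[-0.12,0.18,0.06],[-0.14,0.21,0.07],[-0.16,0.24,0.08],[-0.17,0.27,0.08],[-0.17,0.27,0.08],[-0.17,0.27,0.08]]' --rot '[[0,0,0],[0,0,0],[0,0,0],[0,0,0],[0,0,0],[0,0,0],[0,0,0],[0,0,0],[0,0,0],[0,0,0],[0,0,0]]'

```text
time: 1.62
ee_pos: [0.1032, -0.2916, 0.3034]
eef_rot: [0.974, 0.224, 0.0, 0.002]
ft_force: [1.2, -0.3, 0.5]
width: 0.0869
grip_force: 0.0
```

arm_command --xyz '[[0,0,0],[0,0,0],[0,0,0],[0,0,0],[0,0,0],[0,0,0],[0,0,0],[0,0,0],[0,0,0],[0,0,0],[0,0,0],[0,0,0],[0,0,0]]' --rot '[[0,0,-0.12],[0,0,-0.24],[0,0,-0.36],[0,0,-0.48],[0,0,-0.6],[0,0,-0.72],[0,0,-0.84],[0,0,-0.96],[0,0,-1.08],[0,0,-1.2],[0,0,-1.32],[0,0,-1.44],[0,0,-1.5]]'

```text
time: 2.7
ee_pos: [0.1037, -0.2927, 0.3023]
eef_rot: [0.864, -0.503, -0.0, -0.0]
ft_force: [-0.8, 0.7, 0.3]
width: 0.087
grip_force: 0.0
```

Run:
```python
from h import *
s=r.read_state(); print(s['joint_positions'],s['ee_pos'],s['time'])
```

```text
[ 1.49718734 -0.41153202 -0.28844254  2.00377233 -0.11450557  1.53510105
 -1.38875784] [ 0.10373365 -0.29271778  0.30228358] 2.7
```

arm_command --xyz '[[0.037,0.017,0],[0.07,0.036,0],[0.1,0.059,0],[0.126,0.085,0],[0.15,0.115,0],[0.17,0.147,0],[0.2,0.17,0],[0.235,0.19,0],[0.27,0.205,0],[0.31,0.21,0],[0.345,0.215,-0.02],[0.374,0.216,-0.05],[0.374,0.216,-0.08],[0.374,0.216,-0.12],[0.374,0.216,-0.15],[0.374,0.216,-0.15],[0.374,0.216,-0.15]]' --rot '[[0,0,0.05],[0,0,0.12],[0,0,0.22],[0,0,0.33],[0,0,0.44],[0,0,0.55],[0,0,0.66],[0,0,0.77],[0,0,0.88],[0,0,0.96],[0,0,0.96],[0,0,0.96],[0,0,0.96],[0,0,0.96],[0,0,0.96],[0,0,0.96],[0,0,0.96]]'

```text
time: 4.12
ee_pos: [0.4773, -0.0755, 0.1521]
eef_rot: [0.999, -0.043, -0.001, -0.002]
ft_force: [0.5, 0.0, 1.2]
width: 0.0869
grip_force: 0.0
```

Run:
```python
from h import *
from scipy.spatial.transform import Rotation as R
s=r.read_state(); print(s['joint_positions'],s['ee_pos'],R.from_quat(s['eef_rot']).as_matrix())
```

```text
[ 1.00455845  0.19273953 -1.01242018  1.87328047  0.17378726  1.17281524
 -1.72509142] [ 0.47727878 -0.07550791  0.15205512] [[ 0.99625052 -0.08649089 -0.00205605]
 [-0.08648432 -0.9962484   0.00309678]
 [-0.00231618 -0.00290736 -0.99999309]]
```

arm_command --xyz '[[0,-0.002,-0.03],[0,-0.002,-0.06],[0,-0.002,-0.09],[0,-0.002,-0.12],[0,-0.002,-0.135],[0,-0.002,-0.147],[0,-0.002,-0.147],[0,-0.002,-0.147]]' --rot '[[0,0,0],[0,0,0],[0,0,0],[0,0,0],[0,0,0],[0,0,0],[0,0,0],[0,0,0]]'

```text
time: 4.78
ee_pos: [0.4789, -0.0783, 0.0071]
eef_rot: [0.999, -0.044, 0.001, 0.0]
ft_force: [0.5, -0.2, 0.3]
width: 0.0869
grip_force: 0.0
```

arm_command --xyz '[[0,0,0],[0,0,0],[0,0,0],[0,0,0],[0,0,0],[0,0,0],[0,0,0],[0,0,0],[0,0,0],[0,0,0],[0,0,0],[0,0,0]]' --rot '[[0,0,0],[0,0,0],[0,0,0],[0,0,0],[0,0,0],[0,0,0],[0,0,0],[0,0,0],[0,0,0],[0,0,0],[0,0,0],[0,0,0]]' --grip 0 --squeeze 55

```text
time: 5.78
ee_pos: [0.4775, -0.0779, 0.0056]
eef_rot: [0.999, -0.044, 0.0, -0.0]
ft_force: [0.3, 1.8, -0.2]
width: 0.0237
grip_force: 54.8
```

arm_command --xyz '[[0,0,0.02],[0,0,0.05],[0,0,0.08],[0,0.01,0.1],[-0.01,0.035,0.1],[-0.024,0.06,0.1],[-0.036,0.085,0.1],[-0.048,0.11,0.1],[-0.06,0.135,0.1],[-0.072,0.16,0.1],[-0.084,0.185,0.1],[-0.095,0.21,0.1],[-0.101,0.226,0.1],[-0.101,0.226,0.1],[-0.101,0.226,0.1],[-0.101,0.226,0.1]]' --rot '[[0,0,0],[0,0,0],[0,0,0],[0,0,0],[0,0,0.03],[0,0,0.06],[0,0,0.09],[0,0,0.12],[0,0,0.15],[0,0,0.18],[0,0,0.21],[0,0,0.243],[0,0,0.243],[0,0,0.243],[0,0,0.243],[0,0,0.243]]'

```text
time: 7.12
ee_pos: [0.3765, 0.1472, 0.1054]
eef_rot: [0.997, 0.078, -0.0, 0.0]
ft_force: [-0.2, -0.1, -2.4]
width: 0.0233
grip_force: 54.8
```

```bash
cat > where.py <<'E'
from h import *
from scipy.spatial.transform import Rotation as R
def where():
    s=r.read_state(); M=R.from_quat(s['eef_rot']).as_matrix(); q=(.5593,.1767,.156)
    o=s['ee_pos']+M@np.array([.0053,0,.0056]); d=o-np.array([q[0],q[1],0]); c,n=np.cos(q[2]),np.sin(q[2])
    print('t',s['time'],'wedge in stand',np.round([c*d[0]+n*d[1],-n*d[0]+c*d[1],d[2]],4),'yaw',round(np.arctan2(M[1,0],M[0,0]),4),'tilt',np.round(M[2,:2],4),'F',np.round(s['ft_force'],1),np.round(s['joint_positions'],2))
E
python3 - <<'E'
from where import *
where(); a=shot('top','a1'); b=shot('scene','b1')
A=cv2.resize(a[150:280,130:260],None,fx=3,fy=3,interpolation=cv2.INTER_CUBIC)
B=cv2.resize(b[200:330,160:290],None,fx=3,fy=3,interpolation=cv2.INTER_CUBIC)
cv2.imwrite('pics/ab1.png',np.hstack([A,B])[:,:,::-1])
E
```

```text
t 7.1167 wedge in stand [-0.1798 -0.0007  0.0998] yaw 0.1553 tilt [-0.0003  0.0005] F [-0.2 -0.1 -2.4] [ 0.82  0.02 -1.27  2.1   0.02  1.04 -1.88]
```

View pics/ab1.png

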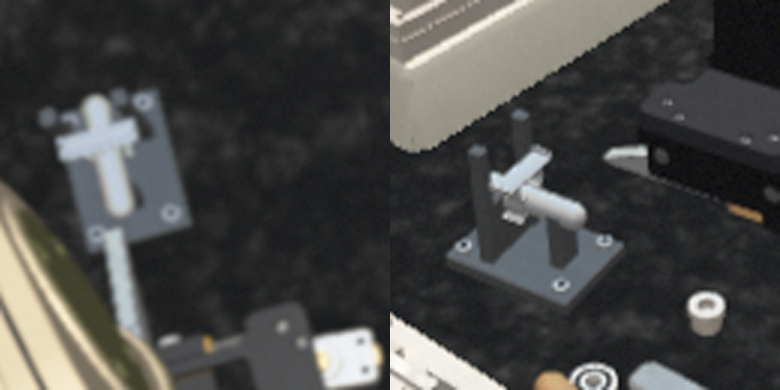

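Top view, left half: the nose is at (113,232), pointing at the rod's near end (118,210), with the clip at (97,140). Scene view, right half: the blade is at (630,155), above and behind the rod. Next I'll compare predicted and observed pixels.

Run:
```python
from where import *
from fit import P
S=(.5593,.1767,.156)
a=cv2.imread('pics/a1.png')
f=lambda p,c,ou,ov: np.round((np.array(proj(c,P(S,p)))-[ou,ov]+.5)*3-.5,1)
for n,p in (('noseTip',(-.064,-.0007,.1028)),('rodend top',(-.044,0,.048)),('rod x-30',(-.030,0,.056)),('rod x-15',(-.015,0,.056)),('rod 15',(.015,0,.056)),('clip+',(0,.022,.068)),('clip-',(0,-.022,.068))):
    print(n,f(p,'top',130,150),f(p,'scene',160,200)+[390,0])
# rod centerline per row in top image (bright segment)
g=cv2.cvtColor(a,cv2.COLOR_BGR2GRAY).astype(float)
for v in range(200,222,2):
    row=g[v,155:180]; print(v,np.round(row).astype(int))
```

```text
noseTip [112.8 232.3] [610.4 153.6]
rodend top [124.5 216.9] [585.7 219.4]
rod x-30 [115.8 191.6] [565.2 201.4]
rod x-15 [109.7 167.4] [544.4 193.6]
rod 15 [ 97.6 119.5] [503.6 178.4]
clip+ [ 61.6 149. ] [499.6 189.9]
clip- [135.9 127.9] [544.  150.6]
200 [192 191 193 194 191 186 185 186 185 186 194 197 192 188 174 147 146 164
 159 131 108 102 102 100 103]
202 [163 148 143 151 159 162 165 177 190 198 201 202 201 197 181 151 126 123
 125 114 105 103 103 102 102]
204 [110 107 103 104 106 114 130 157 182 197 202 204 202 199 191 168 134 110
 102 102 104 102 101 103 102]
206 [106 105 105 105 103 105 112 140 171 191 200 203 203 201 197 180 150 119
 104 103 103 102 103 102 101]
208 [106 106 105 104 104 103 107 122 154 182 196 203 204 202 200 190 169 134
 111 104 103 103 103 102 101]
210 [104 104 105 104 104 103 102 113 139 171 192 200 204 204 201 196 180 146
 110  96  98 102 103 104 101]
212 [ 99 105 105 104 104 103 105 106 122 153 181 196 202 203 203 199 189 165
 122  84  79  90  98 103 103]
214 [ 93 102 105 105 103 103 103 102 110 137 170 191 201 203 203 202 197 179
 143  97  67  69  85  97 103]
216 [ 84  99 103 105 104 103 101 102 103 121 154 183 197 202 204 202 199 190
 163 119  75  57  70  91 100]
218 [ 75  94 103 104 103 103 102 104 103 112 140 170 191 200 202 203 199 191
 167 125  82  64  76  92 101]
220 [ 64  83  98 104 104 103 102 102 102 106 118 141 164 181 190 190 183 166
 142 116 100  99 101 102 103]
```

arm_command --xyz '[[0,0,-0.02],[0,0,-0.041],[0,0,-0.041],[0.0124,0.002,-0.041],[0.0247,0.0039,-0.041],[0.037,0.0058,-0.041],[0.0494,0.0078,-0.041],[0.0494,0.0078,-0.041],[0.0494,0.0078,-0.041]]' --rot '[[0,0,0],[0,0,0],[0,0,0],[0,0,0],[0,0,0],[0,0,0],[0,0,0],[0,0,0],[0,0,0]]'

```text
time: 7.97
ee_pos: [0.426, 0.1558, 0.0652]
eef_rot: [0.997, 0.078, -0.0, -0.001]
ft_force: [-0.2, 1.4, -1.8]
width: 0.0237
grip_force: 54.8
```

arm_command --xyz '[[0,0,-0.001],[0,0,-0.0015],[0,0,-0.002],[0,0,-0.002],[0,0,-0.002]]' --rot '[[0,0,0],[0,0,0],[0,0,0],[0,0,0],[0,0,0]]'

```text
time: 8.38
ee_pos: [0.4256, 0.1556, 0.0626]
eef_rot: [0.997, 0.078, -0.0, 0.0]
ft_force: [0.3, 0.1, -1.2]
width: 0.0238
grip_force: 54.8
```

```bash
python3 -c "
from where import *
where(); b=shot('scene','b2'); cv2.imwrite('pics/b2c.png',cv2.resize(b[220:300,170:270],None,fx=6,fy=6,interpolation=cv2.INTER_CUBIC)[:,:,::-1])"
```

```text
t 8.3833 wedge in stand [-1.3e-01 -1.0e-04  5.7e-02] yaw 0.1558 tilt [-0.0001  0.0004] F [ 0.3  0.1 -1.2] [ 0.61  0.32 -1.16  2.03  0.35  1.01 -2.14]
```

View pics/b2c.png

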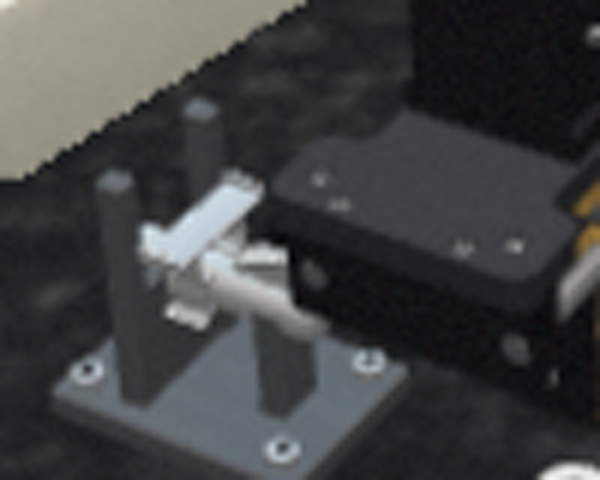

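Run:
```python
from where import *
from fit import P
S=(.5593,.1767,.156)
for x in(-.04,-.0975):
  for y in (.037,.0,.095,-.037):
    for z in (.133,.18): print(x,y,z,np.round((np.array(proj('scene',P(S,(x,y,z))))-[170,220])*6))
for x in (-.05,-.1): print('handle', x, np.round((np.array(proj('scene',P(S,(-.13+.035,.012,z)))) -[170,220])*6) if 0 else '', [np.round((np.array(proj('scene',P(S,(-.095,.012,z))))-[170,220])*6) for z in(.057,.091)])
```

```text
-0.04 0.037 0.133 [221. 142.]
-0.04 0.037 0.18 [208.  -5.]
-0.04 0.0 0.133 [300.  74.]
-0.04 0.0 0.18 [289. -70.]
-0.04 0.095 0.133 [ 87. 258.]
-0.04 0.095 0.18 [ 67. 106.]
-0.04 -0.037 0.133 [374.  11.]
-0.04 -0.037 0.18 [ 366. -130.]
-0.0975 0.037 0.133 [401. 205.]
-0.0975 0.037 0.18 [392.  55.]
-0.0975 0.0 0.133 [476. 133.]
-0.0975 0.0 0.18 [470. -14.]
-0.0975 0.095 0.133 [272. 328.]
-0.0975 0.095 0.18 [258. 174.]
-0.0975 -0.037 0.133 [546.  66.]
-0.0975 -0.037 0.18 [543. -78.]
handle -0.05  [array([453., 372.]), array([449., 277.])]
handle -0.1  [array([453., 372.]), array([449., 277.])]
```

arm_command --xyz '[[0.004,0.0006,-0.001],[0.008,0.0013,-0.001],[0.012,0.0019,-0.001],[0.016,0.0025,-0.001],[0.0195,0.0031,-0.001],[0.022,0.0035,-0.001],[0.0245,0.0039,-0.001],[0.027,0.0043,-0.001],[0.0296,0.0047,-0.001],[0.0296,0.0047,-0.001]]' --rot '[[0,0,0],[0,0,0],[0,0,0],[0,0,0],[0,0,0],[0,0,0],[0,0,0],[0,0,0],[0,0,0],[0,0,0]]'

```text
time: 9.27
ee_pos: [0.4528, 0.1606, 0.0609]
eef_rot: [0.997, 0.078, -0.003, 0.001]
ft_force: [-12.0, -2.4, 7.1]
width: 0.0238
grip_force: 55.0
```

```bash
python3 -c "
from where import *
where()"
```

```text
t 9.2667 wedge in stand [-0.1025  0.0006  0.0553] yaw 0.1571 tilt [-0.0059  0.001 ] F [-12.   -2.4   7.1] [ 0.54  0.39 -1.11  1.96  0.41  1.04 -2.17]
```

arm_command --xyz '[[0.003,0.0005,0.0005],[0.006,0.001,0.0005],[0.009,0.0014,0.0005],[0.012,0.0019,0.0005],[0.015,0.0024,0.0005],[0.018,0.0028,0.0005],[0.021,0.0033,0.0005],[0.024,0.0038,0.0005],[0.027,0.0043,0.0005],[0.03,0.0047,0.0005]]' --rot '[[0,0,0],[0,0,0],[0,0,0],[0,0,0],[0,0,0],[0,0,0],[0,0,0],[0,0,0],[0,0,0],[0,0,0]]'

```text
time: 10.1
ee_pos: [0.4859, 0.1652, 0.062]
eef_rot: [0.997, 0.078, 0.0, -0.0]
ft_force: [-1.2, 0.2, -3.1]
width: 0.0235
grip_force: 55.0
```

```bash
python3 -c "
from where import *
where(); b=shot('scene','b3'); cv2.imwrite('pics/b3c.png',cv2.resize(b[220:300,170:270],None,fx=6,fy=6,interpolation=cv2.INTER_CUBIC)[:,:,::-1])"
```

```text
t 10.1 wedge in stand [-0.069   0.      0.0564] yaw 0.1556 tilt [ 0.0001 -0.    ] F [-1.2  0.2 -3.1] [ 0.49  0.46 -1.06  1.89  0.46  1.06 -2.18]
```

View pics/b3c.png

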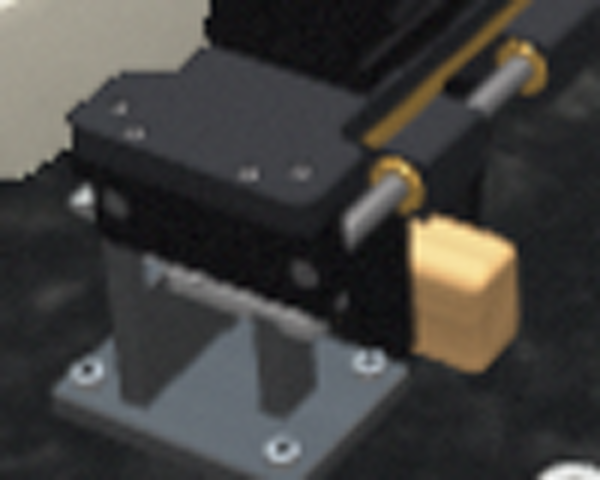

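arm_command --xyz '[[0.003,0.0005,0],[0.006,0.001,0],[0.009,0.0014,0],[0.012,0.0019,0],[0.015,0.0024,0],[0.018,0.0028,0],[0.0205,0.0032,0],[0.0227,0.0036,0],[0.0227,0.0036,0],[0.0227,0.0036,0]]' --rot '[[0,0,0],[0,0,0],[0,0,0],[0,0,0],[0,0,0],[0,0,0],[0,0,0],[0,0,0],[0,0,0],[0,0,0]]'

```text
time: 10.98
ee_pos: [0.5082, 0.1689, 0.062]
eef_rot: [0.997, 0.078, -0.0, -0.0]
ft_force: [0.6, 0.8, -1.9]
width: 0.0236
grip_force: 55.0
```

Run:
```python
from where import *
where(); shot('top','a4'); shot('scene','b4')
for c in('top','scene'):
    for d in r.look_for('clip',c)[:2]+r.spot_point('clip',c)[:2]: print(c,round(d['conf'],2),w(c,d['at']).round(4))
a=cv2.imread('pics/a4.png');b=cv2.imread('pics/b4.png')
cv2.imwrite('pics/ab4.png',np.hstack([cv2.resize(i,None,fx=4,fy=4,interpolation=cv2.INTER_CUBIC) for i in (a[150:250,130:230],b[220:320,160:260])]))
```

```text
t 10.9833 wedge in stand [-0.0464  0.0002  0.0564] yaw 0.1559 tilt [ 0.     -0.0001] F [ 0.6  0.8 -1.9] [ 0.45  0.5  -1.03  1.83  0.49  1.09 -2.18]
```

View pics/ab4.png

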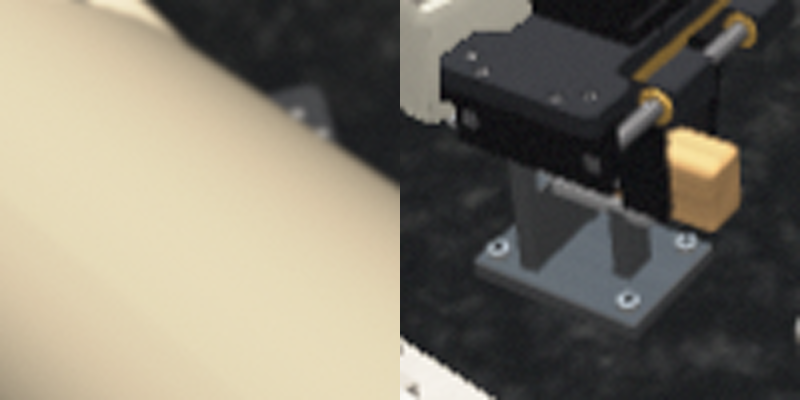

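arm_command --xyz '[[0,0,0.002],[0,0,0.005],[0,0,0.009],[0,0,0.014],[0,0,0.019],[0,0,0.024],[0,0,0.029],[0,0,0.034],[0,0,0.039],[0,0,0.044],[0,0,0.049],[0,0,0.053],[0,0,0.056],[0,0,0.058],[0,0,0.058]]' --rot '[[0,0,0],[0,0,0],[0,0,0],[0,0,0],[0,0,0],[0,0,0],[0,0,0],[0,0,0],[0,0,0],[0,0,0],[0,0,0],[0,0,0],[0,0,0],[0,0,0],[0,0,0]]'

```text
time: 12.53
ee_pos: [0.5083, 0.1688, 0.1205]
eef_rot: [0.997, 0.078, 0.0, 0.0]
ft_force: [-0.4, 0.0, -2.2]
width: 0.0235
grip_force: 55.0
```

Run:
```python
from where import *
where(); b=shot('scene','b5')
for d in r.look_for('clip','scene')[:2]+r.spot_point('clip','scene')[:2]: print(round(d['conf'],2),w('scene',d['at']).round(4))
cv2.imwrite('pics/b5c.png',cv2.resize(b[190:310,150:290],None,fx=5,fy=5,interpolation=cv2.INTER_CUBIC)[:,:,::-1])
```

```text
t 12.5333 wedge in stand [-4.630e-02  1.000e-04  1.149e-01] yaw 0.1558 tilt [0.0005 0.0001] F [-0.4  0.  -2.2] [ 0.5   0.43 -1.09  1.78  0.41  1.18 -2.13]
0.58 [0.5605 0.1819 0.1228]
```

View pics/b5c.png

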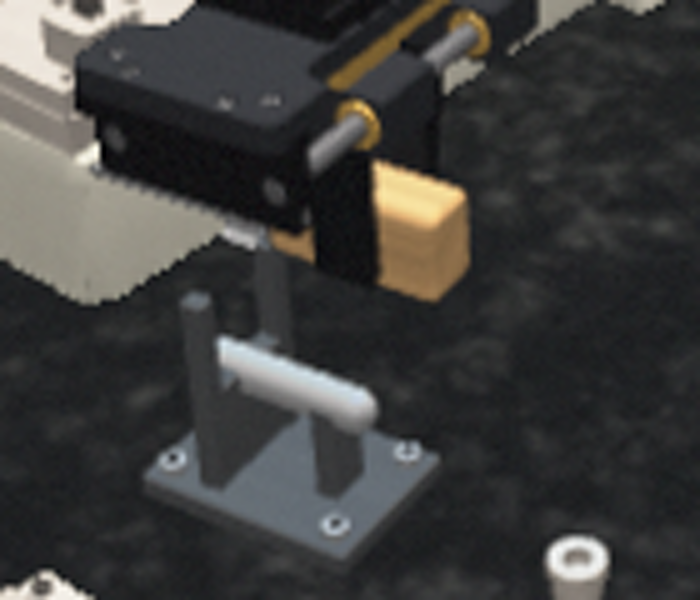

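The clip is off the rod (rod bare at (290,380)). One of its legs shows at (243,235), just ahead of the handle, so it sits in the notch. I'll back away and carry it across.

arm_command --xyz '[[-0.004,-0.001,0],[-0.012,-0.002,0],[-0.022,-0.003,0],[-0.034,-0.005,0],[-0.046,-0.007,0],[-0.056,-0.012,0],[-0.058,-0.022,0],[-0.058,-0.036,0],[-0.058,-0.052,0],[-0.058,-0.07,0],[-0.058,-0.09,0],[-0.058,-0.11,0],[-0.058,-0.13,0],[-0.058,-0.15,0],[-0.058,-0.17,0],[-0.058,-0.187,0],[-0.058,-0.201,0],[-0.058,-0.211,0],[-0.058,-0.217,0],[-0.058,-0.219,0]]' --rot '[[0,0,0],[0,0,0],[0,0,0],[0,0,0],[0,0,0],[0,0,0],[0,0,0],[0,0,0],[0,0,0],[0,0,0],[0,0,0],[0,0,0],[0,0,0],[0,0,0],[0,0,0],[0,0,0],[0,0,0],[0,0,0],[0,0,0],[0,0,0]]'

```text
time: 14.35
ee_pos: [0.4497, -0.0508, 0.1199]
eef_rot: [0.997, 0.077, -0.0, 0.0]
ft_force: [0.8, 0.7, -2.6]
width: 0.0238
grip_force: 55.0
```

Run:
```python
from where import *
where(); a=shot('top','a6'); b=shot('scene','b6'); print(r.read_state()['ee_pos'])
for c in('top','scene'):
  for d in r.look_for('clip',c)[:2]+r.spot_point('clip',c)[:2]: print(round(d['conf'],2),w(c,d['at']).round(4))
u,v=map(int,proj('top',(.5,-.05,.12))); p,q=map(int,proj('scene',(.47,-.04,.1)))
cv2.imwrite('pics/ab6.png',np.hstack([cv2.resize(i,None,fx=3,fy=3,interpolation=cv2.INTER_CUBIC) for i in (a[v-65:v+65,u-65:u+65],b[q-65:q+65,p-65:p+65])])[:,:,::-1])
```

```text
t 14.35 wedge in stand [-0.1383 -0.2077  0.1143] yaw 0.1549 tilt [-0.0003  0.0005] F [ 0.8  0.7 -2.6] [ 1.09  0.17 -1.13  1.98  0.18  1.1  -1.54]
[ 0.44997737 -0.04983878  0.12004352]
0.49 [ 0.5001 -0.0363  0.12  ]
```

View pics/ab6.png

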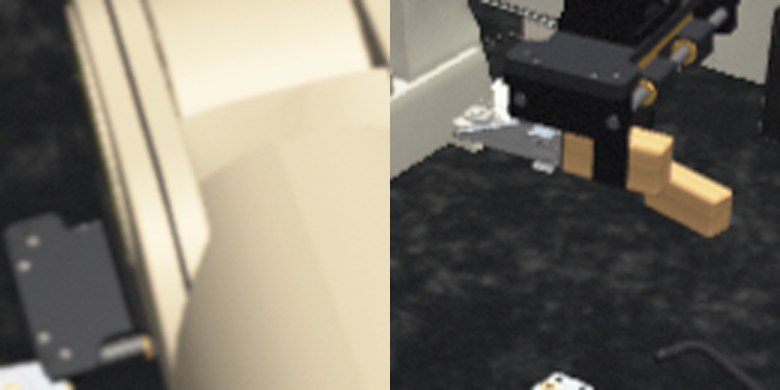

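The clip sits in the notch just ahead of the handle, with its leg at (543,150) in the right half. Lowering it now.

arm_command --xyz '[[0,0,-0.003],[0,0,-0.01],[0,0,-0.02],[0,0,-0.032],[0,0,-0.044],[0,0,-0.056],[0,0,-0.068],[0,0,-0.078],[0,0,-0.086],[0,0,-0.092],[0,0,-0.097],[0,0,-0.101],[0,0,-0.104],[0,0,-0.107],[0,0,-0.11],[0,0,-0.112],[0,0,-0.1135],[0,0,-0.1145],[0,0,-0.1145],[0,0,-0.1145]]' --rot '[[0,0,0],[0,0,0],[0,0,0],[0,0,0],[0,0,0],[0,0,0],[0,0,0],[0,0,0],[0,0,0],[0,0,0],[0,0,0],[0,0,0],[0,0,0],[0,0,0],[0,0,0],[0,0,0],[0,0,0],[0,0,0],[0,0,0],[0,0,0]]'

```text
time: 16.32
ee_pos: [0.4503, -0.0502, 0.0057]
eef_rot: [0.997, 0.078, 0.0, 0.0]
ft_force: [-0.3, 0.3, -2.5]
width: 0.0235
grip_force: 55.0
```

arm_command --xyz '[[0,0,0],[0,0,0],[0,0,0],[0,0,0],[0,0,0],[0,0,0]]' --rot '[[0,0,0],[0,0,0],[0,0,0],[0,0,0],[0,0,0],[0,0,0]]' --grip 0.65

```text
time: 16.82
ee_pos: [0.4502, -0.0502, 0.0056]
eef_rot: [0.997, 0.078, 0.0, 0.0]
ft_force: [0.4, -0.4, -0.4]
width: 0.0533
grip_force: 0.0
```

arm_command --xyz '[[0,0,0.005],[0,0,0.015],[0,0,0.03],[0,0,0.05],[0,0,0.08],[0,0,0.11],[0,0,0.14],[-0.02,0,0.17],[-0.05,0,0.2],[-0.08,0,0.22],[-0.11,0,0.22],[-0.13,0,0.22],[-0.13,0,0.22],[-0.13,0,0.22]]' --rot '[[0,0,0],[0,0,0],[0,0,0],[0,0,0],[0,0,0],[0,0,0],[0,0,0],[0,0,0],[0,0,0],[0,0,0],[0,0,0],[0,0,0],[0,0,0],[0,0,0]]'

```text
time: 17.98
ee_pos: [0.3196, -0.0501, 0.226]
eef_rot: [0.997, 0.078, 0.0, 0.001]
ft_force: [0.5, 1.2, 0.8]
width: 0.0567
grip_force: 0.0
```

Run:
```python
from where import *
where(); b=shot('scene','b7')
for l in('clip','wedge'):
  for d in r.spot_point(l,'scene')[:2]: print(l,round(d['conf'],2),w('scene',d['at']).round(4))
p,q=map(int,proj('scene',(.47,-.04,.03)))
cv2.imwrite('pics/b7c.png',cv2.resize(b[q-55:q+55,p-65:p+65],None,fx=5,fy=5,interpolation=cv2.INTER_CUBIC)[:,:,::-1])
```

```text
t 17.9833 wedge in stand [-0.2667 -0.1869  0.2204] yaw 0.1552 tilt [0.0007 0.0014] F [0.5 1.2 0.8] [ 1.16 -0.49 -0.83  2.1  -0.36  1.4  -0.96]
clip 0.53 [ 0.5029 -0.038   0.0106]
wedge 0.88 [ 0.4513 -0.0407  0.0027]
```

View pics/b7c.png

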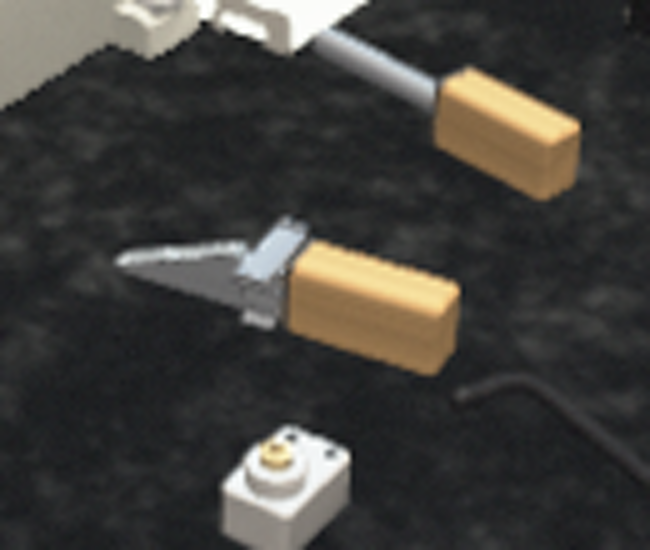

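The wedge lies flat with the clip in its notch at (270,270). The clip is at z ≈ 0.01, well clear of the stand, and the gripper is clear of everything.

```bash
python3 -c "
from bench import r
print(r.close_job())"
```

```text
the job is handed in; nothing more can be done
None
```

The clip is off the rod and resting in the wedge's notch, with the wedge on open bench about 25 cm from the stand and the gripper clear; the job is handed in (about 18 s on the clock), but no verdict came back.

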